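Zero a corn mill's burr dial, back it off four clicks and lock it

ROBOT

A 6-joint arm with a two-finger parallel gripper is mounted at the origin on the work surface. World frame = base frame: x ahead of the robot, y to its left, z up, the work surface at z = 0. Lengths are in m, angles in rad, forces in N, time in s.
With the tool pointing down it reaches from about 0.35 to 0.925 m from the base axis. Payload 6.4 kg.
Tool frame: the origin (TCP) lies midway between the tips of the shut fingers; the grasp point (between the pads) lies 19 mm behind it (bot.pinch_z is the z of the grasp point in the tool frame, in m); z points along the fingers, y is the direction in which the jaws open and shut (so a half turn about z gives the same grasp; the last joint's range is limited). The gripper opens to 94 mm and grips with 3 to 60 N. Pads are 16 mm wide; open, the fingers measure 119 mm over their backs; the gripper's body (75 mm by 177 mm) begins 78 mm behind the grasp point.
Start: joints at [1.096, 0.245, 1.558, -0, 1.339, -0.174], TCP at [0.193, 0.621, 0.205] pointing down, gripper open.
Joint ranges: [-3.13, 3.13], [-1.02, 2.26], [0.13, 2.54], [-0.95, 4.09], [0.21, 2.88], [-2.74, 2.74]. Speed limits (rad/s): [2.57, 2.57, 3.14, 3.14, 3.14, 3.14].

INTERFACE

Orientations are given as a 3x3 rotation matrix whose columns are the frame's x, y, z axes.
In Python, from workcell import get_obs, cams, job, bot gives the robot as it stands. The module is installed in compiled form; this text tells all that it offers.
- The arm moves only by the tool servo_tool, never from a script. Its argument "moves" is text: rows parted by semicolons, each of 7 numbers parted by spaces: the turn, a rotation vector about the tool's x, y, z in rad, then the shift along the tool's x, y, z in m, then the finger opening in m, from 0 to 0.094. In form: wx wy wz dx dy dz claw; .... A call has exactly 8 rows; each row is the pose to reach, as a shift and turn from the pose commanded when the call began, along the tool's axes at that moment; what a row does not reach only later rows make up. A row lasts 1/8 s, in which the tool goes at most 62.5 mm and 10.7 degrees, less where a joint would pass 70% of its speed; a pose out of reach is approached as far as the arm can. A call with a gripper value outside its range is refused whole. The fingers move at their own pace and stop on an object; "newtons" is the grip in N (left out, the last holds). Time passes only in rows, so rows that repeat a pose let the fingers close, or fill a call up. It gives the time, the measured TCP pose, the force and the opening at its end, in the units of the state.
- get_obs(): the state, without advancing time (a new reading comes with each control period).
- cams.capture(name): name is "scene" or "top" or "wrist"; returns a dict with "frame" (420x560x3 uint8, red, green, blue), "depth" (420x560 float32, m along the optical axis (not along the pixel's ray), 0 where there is no reading), "fx", "fy", "cx", "cy" (pixels), "k1" (the pictures are not rectified: a ray, as slopes to the right and down, at radius r is drawn at 1 + k1 r^2 times it, then the intrinsics apply), "view" (4x4, takes a point from world to camera coordinates). Camera axes: x right, y up, looking along -z (the intrinsics and any distortion apply to the point x, -y, -z); pixel columns grow to the right and rows downward; lengths in m; the calibration is good to about 2 mm. A picture is of the moment at which its call begins.
- job.hand_in(): hands the job in, once; it reports no verdict.
The state is a dict: "time_s": time; "joint_positions": joint angles; "joint_velocities": joint speeds; "joint_torque": joint torques, N m; "tcp_pos": TCP position; "tcp_rot": TCP orientation; "wrist_force": force on the tool from outside, world axes, zero at the start; "torque": the same for the moment, N m; "gripper_width": opening from 0.0 (shut) to 1.0 (fully open).
Only numpy, scipy, OpenCV 4.12 (cv2) and the standard library are available. Lean on these libraries where they do the work, as an engineer would, in place of code of your own. Each camera call takes 0.05 s, during which the arm holds its last target. There are 200 camera calls.

TASK

Set the corn mill to coarse meal: turn the black dial on its deck clockwise, seen from above, until it comes up against its stop, then turn it back counterclockwise by exactly four clicks. Only then throw the red-knobbed lock lever fully over, away from the spout, and let go; do not shove or tip the bowls, the shaker, the scoop or the tub standing around.

Things in the scene. Friction and masses are not known exactly. Their poses are not given: they have to be found in the camera images.
- mill: Electric corn mill, fixed to the table: white box 280 x 220 mm, its grey deck 150 mm above the table. Origin: centre of its underside. x points from the spout (front, -x) to the back, y to its left, z up. A bowl stands under the spout; on the deck around x = 80, y = 0 mm stands a round clear hopper with a red cap, 112 mm across and 62 mm high.
- dial_center (a point): Centre of the black dial, on its axis, half-way up (19 mm above the deck); does not turn with it. The dial is an upright 12-sided prism, 44 mm across flats, 2 to 36 mm above the deck, at x = -50, y = 50 mm of the mill; clear deck for 80 mm around its axis. In every notch flats face the mill's x and y axes and each 30 degrees between. Held on flats with 40 N it does not slip.
- dial_top (a point): Middle of the dial's top face (36 mm above the deck), fixed. Clockwise ends at a hard, unmarked stop, 2 to 5 clicks from the start. A click every 30 degrees (spring ball in notches, peak about 0.15 N m), 12 clicks of travel; let go, the dial settles in the nearest notch. The stop is notch zero; over 0.4 N m means the stop. The yellow line on it only shows that it turns.
- pin_top (a point): Top of the brass gauge pin (8 mm across) in the middle of the dial, 6 mm above the dial (192.0 mm above the table) when the dial is at its stop. It rises only 0.25 mm for each click that the dial is turned back: too little to count clicks by eye or by a single reading.
- lock (a joint): Lock lever, rad: 0 leaning to the mill's -x (unlocked, the start to within 0.1), 1.0 fully over to the mill's +x (locked). It turns about the mill's y axis and stays where it is left (about 0.06 N m).
- lock_tip (a point): Centre of the red ball (26 mm across) on the tip of the lock lever, which is 55 mm long and 10 mm thick. Its pivot lies 22 mm above the deck at x = -50, y = -65 mm of the mill, so at the start the tip is 26 mm to the mill's -x of the pivot and 48 mm above it, and when locked as far to +x. The block under it is 70 (x) x 50 (y) x 25 mm high.
- bowl_a: Bamboo bowl, 110 mm across, 45 mm high, on the table under the spout; origin under its centre. Leave it alone.
- bowl_b: Bamboo bowl, 110 mm across, 45 mm high; origin under its centre. Leave it alone.
- bowl_c: Bamboo bowl, 110 mm across, 45 mm high; origin under its centre. Leave it alone.
- shaker: Small glass shaker with a steel twist cap, 47 mm across, 95 mm high; origin under its centre. Leave it alone.
- scoop: Metal spoon-shaped scoop, 200 mm long, lying along its x axis. Leave it alone.
- tub: Red plastic tub with a latched lid, 190 x 250 mm, 170 mm high, about 3.5 kg, with a blue silicone lid (160 mm disc) lying on it; origin under its centre. Leave it alone.
- popper: Chrome popcorn popper with an amber dome, 200 mm across, 263 mm high, fixed; origin under its centre. Only an obstacle.

How it is judged:
By the outcome, as a careful person would: the job done as asked, in the order asked, and still so for the second after the job is handed in, with the robot touching nothing.
It also fails if it takes over 67 s, if anything falls off the work surface, if the arm or the gripper's body presses on something with over 40 N, if the wrist force passes 120 N, or if a joint passes its speed limit or range.

## Working session

There is one attempt and no reset: what is moved stays moved. The work goes in short steps, Python scripts to look and compute and a tool call to move; the robot and the scene stay as the last step left them, time stands still between calls to the robot, and variables do not carry over. Pictures are saved under pics/ and viewed, about 8 in all and at most 12, crops included, and the job is handed in when it is done.

Besides the shell and the picture viewer there is one more tool, called after "Request:" as name(argument=value, ...) on one line, values as JSON. servo_tool: Moves the arm, as the interface text tells. Its arguments: {"type":"object","properties":{"moves":{"type":"string"},"newtons":{"type":"number"}},"required":["moves"]}

```bash
mkdir -p pics; cat > h.py <<'E'
import numpy as np, cv2
from workcell import get_obs, cams, job, bot
def cap(n):
    c=cams.capture(n); return c
def save(c,f,crop=None,s=1):
    im=c["frame"][:,:,::-1]
    if crop: r0,r1,c0,c1=crop; im=im[r0:r1,c0:c1]
    cv2.imwrite("pics/"+f,cv2.resize(im,None,fx=s,fy=s,interpolation=cv2.INTER_CUBIC))
def ray(c,u,v):
    K=np.array([[c["fx"],0,c["cx"]],[0,c["fy"],c["cy"]],[0,0,1.]])
    x,y=cv2.undistortPoints(np.array([[[u,v]]],float),K,np.array([c["k1"],0,0,0.]))[0,0]
    V=np.array(c["view"]); R=V[:3,:3]; o=-R.T@V[:3,3]
    return o,R.T@np.array([x,-y,-1.])   # unit depth
def onz(c,u,v,z):
    o,d=ray(c,u,v); return o+d*(z-o[2])/d[2]
def dep(c,u,v):
    o,d=ray(c,u,v); return o+d*c["depth"][int(round(v)),int(round(u))]
E
python3 - <<'E'
from h import *
for n in("scene","top"):
    c=cap(n); save(c,n+"0.png",s=1.4); np.savez(n+"0.npz",**c)
    o,_=ray(c,280,210); print(n,o,c["fx"],c["k1"])
o=get_obs();print(o["time_s"],o["tcp_pos"],o["tcp_rot"],bot.pinch_z)
E
```

```text
scene [ 0.70367842 -0.64952532  0.98412833] 383.49915308721495 -0.09458622478418537
top [ 0.23744292 -0.00637376  1.25499278] 400.9054161822331 -0.0914835729099371
0.1 [0.1923248  0.62032454 0.20446783] [[-9.55106000e-01  2.96263272e-01 -7.76460404e-04]
 [ 2.96264150e-01  9.55104811e-01 -1.53409887e-03]
 [ 2.87103917e-04 -1.69526442e-03 -9.99998522e-01]] -0.0188
```

View pics/scene0.png

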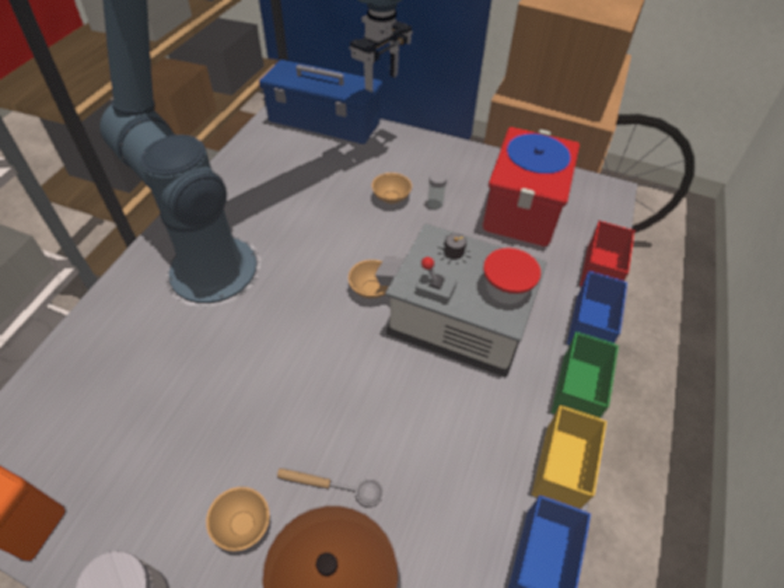

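View pics/top0.png

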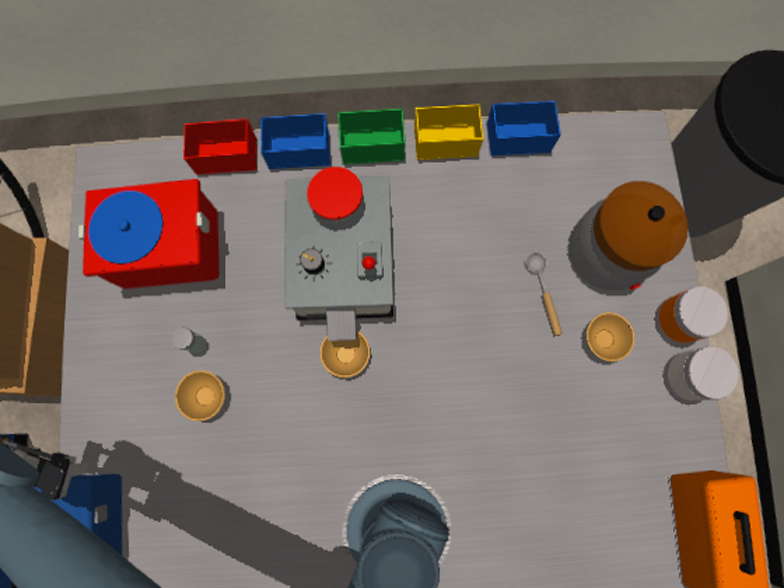

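The scene shows the mill right of centre with its dial at (455,243) and red ball at (428,263). In the top view the dial is at (312,261), the ball at (369,263), the cap at (335,193) and the deck spans x 285–394, y 177–307. Next I'll measure these.

```bash
python3 - <<'E'
from h import *
c=dict(np.load("top0.npz")); s=dict(np.load("scene0.npz"))
def cloud(c):
    K=np.array([[c["fx"],0,c["cx"]],[0,c["fy"],c["cy"]],[0,0,1.]])
    v,u=np.mgrid[:420,:560]; p=np.stack([u,v],-1).reshape(-1,1,2).astype(float)
    q=cv2.undistortPoints(p,K,np.array([float(c["k1"]),0,0,0]))[:,0]
    d=np.c_[q[:,0],-q[:,1],-np.ones(len(q))]*c["depth"].reshape(-1,1)
    V=c["view"];return ((d-V[:3,3])@V[:3,:3]).reshape(420,560,3)
for n,k in(("top",c),("scene",s)):
    P=cloud(k); rgb=k["frame"].astype(int)
    near=(P[...,0]>.4)&(P[...,0]<.95)&(P[...,1]>-.15)&(P[...,1]<.3)
    m=near&(abs(P[...,2]-.15)<.006)
    lab=cv2.connectedComponentsWithStats(m.astype(np.uint8))
    i=1+np.argmax(lab[2][1:,4]); q=P[lab[1]==i]
    r=cv2.minAreaRect(q[:,:2].astype(np.float32)*1000); print(n,"deck",r,np.median(q[:,2]))
    print(cv2.boxPoints(r).round(1).tolist())
    red=(rgb[...,0]>130)&(rgb[...,1]<60)&(rgb[...,2]<60)&near
    L=cv2.connectedComponentsWithStats(red.astype(np.uint8))
    for j in range(1,L[0]):
        if L[2][j,4]>15:
            u,v=L[3][j]; print("red",L[2][j],(u,v),onz(k,u,v,.220 if L[2][j,4]<400 else .212),np.median(P[L[1]==j],0))
    dk=near&(P[...,2]>.178)&(P[...,2]<.2)
    L=cv2.connectedComponentsWithStats(dk.astype(np.uint8))
    for j in range(1,L[0]):
        if L[2][j,4]>30: u,v=L[3][j];print("dial?",L[2][j],(u,v),onz(k,u,v,.186),P[L[1]==j].mean(0))
E
```

```text
top deck ((603.735595703125, 82.84033203125), (220.97622680664062, 279.6435241699219), 88.19286346435547) 0.1496684778993635
[[460.5, -23.200000762939453], [740.0, -32.0], [747.0, 188.89999389648438], [467.5, 197.6999969482422]]
red [172  85   5  25  46] (np.float64(175.41304347826087), np.float64(98.45652173913044)) [0.81086498 0.2548218  0.22      ] [0.8799613  0.28694915 0.08946941]
red [ 220  119   39   38 1138] (np.float64(238.73198594024603), np.float64(137.30316344463972)) [0.68193333 0.07928884 0.212     ] [0.68174173 0.07964157 0.21145178]
red [259 183   9   9  62] (np.float64(262.85483870967744), np.float64(186.91935483870967)) [0.53192349 0.02005192 0.22      ] [0.52829    0.01961158 0.23104387]
dial? [214 177  17  16 205] (np.float64(221.89268292682928), np.float64(184.6780487804878)) [0.55566179 0.1340663  0.186     ] [0.55564248 0.13405363 0.18614713]
dial? [258 179  11   9  47] (np.float64(263.3829787234043), np.float64(181.89361702127658)) [0.55594776 0.01864188 0.186     ] [0.55672847 0.01870611 0.18342339]
scene deck ((605.4925537109375, 81.81266784667969), (223.467
[... 443 characters left out ...]
428572)) [0.529987   0.02213516 0.22      ] [0.53235755 0.01202394 0.23122985]
red [422 184  26  11  50] (np.float64(433.92), np.float64(189.72)) [0.85988369 0.15032331 0.22      ] [0.88661597 0.28676922 0.08989168]
dial? [318 167  15  13 149] (np.float64(324.9731543624161), np.float64(172.63758389261744)) [0.5571993  0.12985976 0.186     ] [0.55715994 0.13003261 0.18589174]
dial? [307 194  11  12  87] (np.float64(311.7701149425287), np.float64(199.97701149425288)) [0.55416183 0.01653287 0.186     ] [0.55402124 0.01725747 0.18516251]
dial? [346 198  32  15  99] (np.float64(359.979797979798), np.float64(208.27272727272728)) [0.68432547 0.03806926 0.186     ] [0.6843211  0.03559814 0.18888265]
```

Two views agree. The mill centre is about (0.604, 0.082) with yaw about -1.95°, and the dial is about (0.556, 0.133). The deck, dial top and cap heights match the given ones. I'll hover above the dial with the jaws along the mill's y.

```bash
cat >> h.py <<'E'
def go(pos,th,yaw=True):
    """tool-frame turn+shift from now to TCP pos, tool y at world angle th (deg), pointing down"""
    from scipy.spatial.transform import Rotation as Q
    o=get_obs(); R=np.array(o["tcp_rot"]); t=np.radians(th)
    y=np.array([np.cos(t),np.sin(t),0]); z=np.array([0,0,-1.]); T=np.c_[np.cross(y,z),y,z]
    print("turn",Q.from_matrix(R.T@T).as_rotvec().round(4),"shift",(R.T@(np.array(pos)-o["tcp_pos"])).round(4))
def st():
    o=get_obs(); R=np.array(o["tcp_rot"])
    print("t",round(o["time_s"],2),"tcp",np.round(o["tcp_pos"],4),"th",np.degrees(np.arctan2(R[1,1],R[0,1])).round(2),"F",np.round(o["wrist_force"],2),"M",np.round(o["torque"],3),"w",round(o["gripper_width"],3),"j6",round(o["joint_positions"][5],3))
E
python3 - <<'E'
from h import *
st(); go([.556,.133,.30],88.05)
E
```

```text
t 0.1 tcp [0.1923 0.6203 0.2045] th 72.77 F [ 0.28 -1.02 -0.48] M [-0.016  0.045 -0.032] w 1.001 j6 -0.174
turn [-0.0016 -0.0005 -0.2667] shift [-0.4917 -0.3579 -0.0951]
```

Request:
servo_tool(moves="0 0 0 0 0 -0.06 0.094; 0 0 -0.266 -0.4917 -0.3579 -0.0951 0.094; 0 0 -0.266 -0.4917 -0.3579 -0.0951 0.094; 0 0 -0.266 -0.4917 -0.3579 -0.0951 0.094; 0 0 -0.266 -0.4917 -0.3579 -0.0951 0.094; 0 0 -0.266 -0.4917 -0.3579 -0.0951 0.094; 0 0 -0.266 -0.4917 -0.3579 -0.0951 0.094; 0 0 -0.266 -0.4917 -0.3579 -0.0951 0.094", newtons=40)

```text
time_s: 1.1
tcp_pos: [0.4538, 0.2697, 0.2905]
tcp_rot: [[-0.999, 0.035, -0.0], [0.035, 0.999, 0.0], [0.0, 0.0, -1.0]]
wrist_force: [0.0, 0.3, 0.3]
gripper_width: 1.003
```

```bash
python3 - <<'E'
from h import *
st(); go([.556,.133,.30],88.05)
E
```

```text
t 1.1 tcp [0.4538 0.2697 0.2905] th 88.01 F [0.03 0.3  0.33] M [ 0.002 -0.037  0.071] w 1.003 j6 -1.215
turn [ 0.     -0.0002 -0.0007] shift [-0.1069 -0.133  -0.0096]
```

Request:
servo_tool(moves="0 0 0 -0.107 -0.133 -0.0096 0.08; 0 0 0 -0.107 -0.133 -0.0096 0.08; 0 0 0 -0.107 -0.133 -0.0096 0.08; 0 0 0 -0.107 -0.133 -0.0096 0.08; 0 0 0 -0.107 -0.133 -0.0096 0.08; 0 0 0 -0.107 -0.133 -0.0096 0.08; 0 0 0 -0.107 -0.133 -0.0096 0.08; 0 0 0 -0.107 -0.133 -0.0096 0.08")

```text
time_s: 2.1
tcp_pos: [0.5551, 0.1355, 0.3003]
tcp_rot: [[-0.999, 0.034, 0.0], [0.034, 0.999, 0.0], [-0.0, 0.0, -1.0]]
wrist_force: [0.7, -0.8, 0.6]
gripper_width: 0.848
```

```bash
python3 - <<'E'
from h import *
st(); c=cap("wrist"); save(c,"w1.png",s=1.4); np.savez("w1.npz",**c); print(ray(c,280,210))
E
```

```text
t 2.1 tcp [0.5551 0.1355 0.3003] th 88.07 F [ 0.65 -0.76  0.63] M [-0.062 -0.03  -0.027] w 0.848 j6 -1.496
(array([0.47562228, 0.13850502, 0.47895094]), array([ 0.26655329,  0.00186826, -0.96388884]))
```

View pics/w1.png

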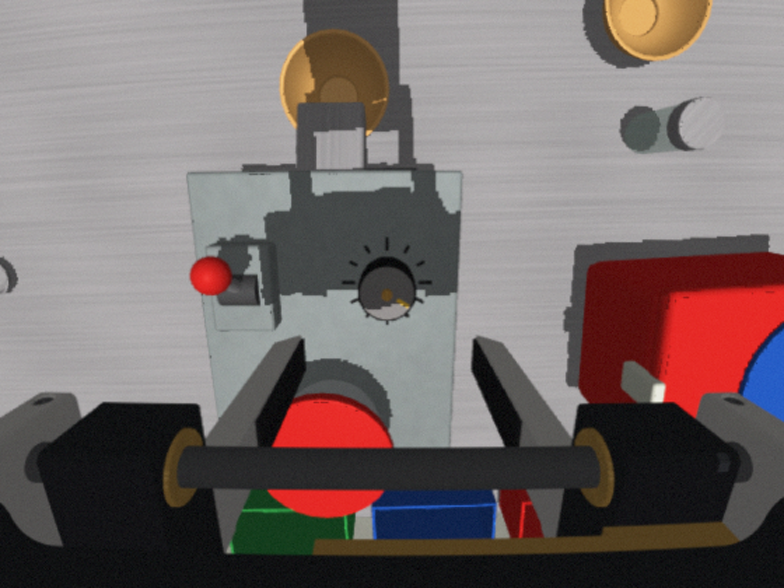

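The wrist view shows the dial top centred near (388,290), the pin at (387,295), the yellow mark at (404,302) and the ball at (210,275).

```bash
python3 - <<'E'
from h import *
c=dict(np.load("w1.npz"))
g=c["frame"].astype(int); d=c["depth"]
# dial top by height
mask=np.zeros((420,560),np.uint8)
for v in range(170,245):
  for u in range(235,320):
    if d[v,u]>0:
      z=dep(c,u,v)[2]
      if .182<z<.190: mask[v,u]=1
n,L,S,C=cv2.connectedComponentsWithStats(mask)
for i in range(1,n):
  if S[i,4]>50:
    print(S[i],C[i],onz(c,*C[i],.186))
    cn=cv2.findContours((L==i).astype(np.uint8),0,1)[0][0]; (u,v),r=cv2.minEnclosingCircle(cn); print("circ",u,v,r,onz(c,u,v,.186), np.linalg.norm(onz(c,u-r,v,.186)-onz(c,u+r,v,.186)))
a=onz(c,188/1.4,173/1.4,.15);b=onz(c,462/1.4,172/1.4,.15);print("front edge",a,b,"yaw",np.degrees(np.arctan2(b[1]-a[1],b[0]-a[0]))-90,(a+b)/2)
red=(g[...,0]>130)&(g[...,1]<70)&(g[...,2]<70); red[:,:120]=0;red[:,180:]=0;red[240:]=0
ys,xs=np.nonzero(red);print("ball",xs.mean(),ys.mean(),onz(c,xs.mean(),ys.mean(),.22))
yl=(g[...,0]>100)&(g[...,2]<60)&(g[...,1]>60)&(mask>0)
print("yellow",np.argwhere(yl)[:,::-1].tolist(),)
st()
E
```

```text
[ 256  188   42   41 1312] [276.35365854 208.09222561] [0.55443345 0.13531726 0.186     ]
circ 276.24090576171875 208.31173706054688 21.202247619628906 [0.55466761 0.13519104 0.186     ] 0.044458548353358815
front edge [ 0.46221232 -0.01856149  0.15      ] [0.46963892 0.19680898 0.15      ] yaw -1.9749403977728974 [0.46592562 0.08912375 0.15      ]
ball 149.01433691756273 197.40322580645162 [0.53106336 0.01825355 0.22      ]
yellow [[284, 214], [285, 214], [286, 214], [283, 215], [284, 215], [285, 215], [286, 215], [287, 215], [285, 216], [286, 216], [287, 216], [288, 216], [289, 216], [288, 217], [289, 217], [290, 217], [291, 217], [289, 218], [290, 218], [291, 218]]
t 2.15 tcp [0.5552 0.1354 0.3003] th 88.05 F [ 0.79 -1.17 -0.46] M [-0.005  0.     0.011] w 0.849 j6 -1.496
```

The dial's width measures 44.5 mm (44 expected) and the yaw is -1.97°. I'm aligned, so I'll descend and grip.

Request:
servo_tool(moves="0 0 0 0 -0.001 0.06 0.075; 0 0 0 0 -0.001 0.11 0.075; 0 0 0 0 -0.001 0.135 0.075; 0 0 0 0 -0.001 0.142 0.075; 0 0 0 0 -0.001 0.142 0.075; 0 0 0 0 -0.001 0.142 0.03; 0 0 0 0 -0.001 0.142 0.03; 0 0 0 0 -0.001 0.142 0.03", newtons=40)

```text
time_s: 3.15
tcp_pos: [0.5558, 0.1339, 0.1589]
tcp_rot: [[-0.999, 0.035, 0.001], [0.035, 0.999, 0.0], [-0.001, 0.0, -1.0]]
wrist_force: [-0.3, -0.9, 0.1]
gripper_width: 0.517
```

```bash
python3 - <<'E'
from h import *
st(); 
E
```

```text
t 3.15 tcp [0.5558 0.1339 0.1589] th 88.01 F [-0.27 -0.87  0.05] M [-0.02   0.05  -0.007] w 0.517 j6 -1.498
```

Request:
servo_tool(moves="0 0 0 0 0 0 0.03; 0 0 0 0 0 0 0.03; 0 0 0.13 0 0 0 0.03; 0 0 0.26 0 0 0 0.03; 0 0 0.39 0 0 0 0.03; 0 0 0.5236 0 0 0 0.03; 0 0 0.5236 0 0 0 0.03; 0 0 0.5236 0 0 0 0.03")

```text
time_s: 4.15
tcp_pos: [0.5558, 0.1344, 0.1588]
tcp_rot: [[-0.849, 0.528, 0.001], [0.528, 0.849, 0.001], [-0.0, 0.001, -1.0]]
wrist_force: [-0.0, 3.3, 3.8]
gripper_width: 0.467
```

```bash
python3 - <<'E'
from h import *
st(); 
E
```

```text
t 4.15 tcp [0.5558 0.1344 0.1588] th 58.11 F [-0.02  3.31  3.84] M [0.799 0.016 0.   ] w 0.467 j6 -0.976
```

Request:
servo_tool(moves="0 0 0.13 0 0 0 0.03; 0 0 0.26 0 0 0 0.03; 0 0 0.39 0 0 0 0.03; 0 0 0.5236 0 0 0 0.03; 0 0 0.55 0 0 0 0.03; 0 0 0.58 0 0 0 0.03; 0 0 0.61 0 0 0 0.03; 0 0 0.61 0 0 0 0.03")

```text
time_s: 5.15
tcp_pos: [0.5561, 0.1343, 0.1588]
tcp_rot: [[-0.393, 0.919, 0.002], [0.919, 0.393, 0.001], [-0.0, 0.002, -1.0]]
wrist_force: [1.3, 5.2, 3.2]
gripper_width: 0.468
```

```bash
python3 - <<'E'
from h import *
st(); 
E
```

```text
t 5.15 tcp [0.5561 0.1343 0.1588] th 23.16 F [1.26 5.18 3.17] M [ 0.891 -0.261  0.995] w 0.468 j6 -0.366
```

Mz is 1.0 N m at 5° past the second notch, well over the 0.15 detent peak, so this is the stop. I'll go back to the notch angle and check that the torque vanishes.

Request:
servo_tool(moves="0 0 -0.04 0 0 0 0.03; 0 0 -0.0864 0 0 0 0.03; 0 0 -0.0864 0 0 0 0.03; 0 0 -0.0864 0 0 0 0.03; 0 0 -0.0864 0 0 0 0.03; 0 0 -0.0864 0 0 0 0.03; 0 0 -0.0864 0 0 0 0.03; 0 0 -0.0864 0 0 0 0.03")

```text
time_s: 6.15
tcp_pos: [0.5561, 0.1343, 0.1588]
tcp_rot: [[-0.468, 0.884, 0.002], [0.884, 0.468, 0.002], [0.001, 0.002, -1.0]]
wrist_force: [1.6, 5.3, 3.6]
gripper_width: 0.466
```

```bash
python3 - <<'E'
from h import *
st(); 
E
```

```text
t 6.15 tcp [0.5561 0.1343 0.1588] th 27.92 F [1.64 5.26 3.6 ] M [ 0.93  -0.254 -0.035] w 0.466 j6 -0.45
```

At the notch angle the torque is about 0, so this is notch zero. Now back 120° counterclockwise.

Request:
servo_tool(moves="0 0 -0.15 0 0 0 0.03; 0 0 -0.3 0 0 0 0.03; 0 0 -0.45 0 0 0 0.03; 0 0 -0.6 0 0 0 0.03; 0 0 -0.75 0 0 0 0.03; 0 0 -0.9 0 0 0 0.03; 0 0 -1.0472 0 0 0 0.03; 0 0 -1.0472 0 0 0 0.03")

```text
time_s: 7.15
tcp_pos: [0.5559, 0.1341, 0.1588]
tcp_rot: [[-0.999, 0.038, 0.001], [0.038, 0.999, 0.001], [-0.001, 0.001, -1.0]]
wrist_force: [0.1, 5.0, 4.8]
gripper_width: 0.47
```

Request:
servo_tool(moves="0 0 -0.15 0 0 0 0.03; 0 0 -0.3 0 0 0 0.03; 0 0 -0.45 0 0 0 0.03; 0 0 -0.6 0 0 0 0.03; 0 0 -0.75 0 0 0 0.03; 0 0 -0.9 0 0 0 0.03; 0 0 -1.0472 0 0 0 0.03; 0 0 -1.0472 0 0 0 0.03")

```text
time_s: 8.15
tcp_pos: [0.556, 0.1339, 0.1587]
tcp_rot: [[-0.533, -0.846, 0.001], [-0.846, 0.533, 0.0], [-0.001, -0.001, -1.0]]
wrist_force: [1.1, 3.6, 5.1]
gripper_width: 0.47
```

```bash
python3 - <<'E'
from h import *
st(); 
E
```

```text
t 8.15 tcp [0.556  0.1339 0.1587] th 147.76 F [1.08 3.6  5.14] M [ 0.95  -0.256 -0.033] w 0.47 j6 -2.541
```

Request:
servo_tool(moves="0 0 0 0 0 0 0.075; 0 0 0 0 0 0 0.075; 0 0 0 0 0 0 0.075; 0 0 0 0 0 0 0.075; 0 0 0 0 0 -0.03 0.075; 0 0 0 0 0 -0.08 0.075; 0 0 0 0 0 -0.142 0.075; 0 0 0 0 0 -0.142 0.075")

```text
time_s: 9.15
tcp_pos: [0.5581, 0.134, 0.3068]
tcp_rot: [[-0.53, -0.848, 0.011], [-0.848, 0.53, 0.0], [-0.006, -0.01, -1.0]]
wrist_force: [-0.2, 1.0, -0.2]
gripper_width: 0.798
```

Request:
servo_tool(moves="0 0 0.15 0 0 0 0.075; 0 0 0.3 0 0 0 0.075; 0 0 0.45 0 0 0 0.075; 0 0 0.6 0 0 0 0.075; 0 0 0.75 0 0 0 0.075; 0 0 0.9 0 0 0 0.075; 0 0 1.0472 0 0 0 0.075; 0 0 1.0472 0 0 0 0.075")

```text
time_s: 10.15
tcp_pos: [0.5548, 0.1338, 0.2987]
tcp_rot: [[-0.999, 0.033, -0.002], [0.033, 0.999, -0.0], [0.002, -0.0, -1.0]]
wrist_force: [0.3, 0.2, -0.4]
gripper_width: 0.793
```

```bash
python3 - <<'E'
from h import *
st(); c=cap("wrist"); np.savez("w2.npz",**c)
a=dict(np.load("w1.npz"))
r=lambda k:cv2.resize(k["frame"][150:260,130:330,::-1],None,fx=3.8,fy=3.8,interpolation=2)[:, :]
cv2.imwrite("pics/cmp.png",cv2.resize(np.vstack([r(a),r(c)]),(545,600)))
for k in(a,c):
    g=k["frame"].astype(int); y=(g[...,0]-g[...,2]>35)&(g[...,1]-g[...,2]>20); y[:185]=0;y[240:]=0;y[:,:250]=0;y[:,305:]=0
    P=np.array([onz(k,u,v,.186)[:2] for v,u in np.argwhere(y)])-[.5548,.1350]
    rr=np.linalg.norm(P,axis=1); Q=P[rr>.009]; print(len(P),np.degrees(np.arctan2(*Q.mean(0)[::-1])),np.linalg.norm(Q.mean(0)))
E
```

```text
t 10.15 tcp [0.5548 0.1338 0.2987] th 88.09 F [ 0.33  0.16 -0.35] M [ 0.052  0.011 -0.008] w 0.793 j6 -1.499
87 52.06171342408138 0.014763887279631144
84 116.93543387498997 0.013526522982683774
```

View pics/cmp.png

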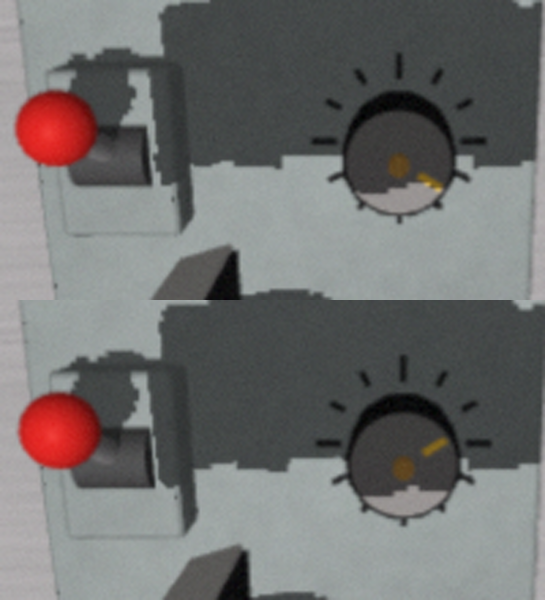

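The dial's line turned about 60° counterclockwise net, from (430,183) in the upper crop to (435,447) in the lower. That is two clicks to the stop and four back, as commanded. The ball is at (58,430) in the lower crop, still unlocked. Next I'll put the shut fingers on its -x side.

Request:
servo_tool(moves="0 0 0 0.03 -0.053 0 0; 0 0 0 0.06 -0.106 0 0; 0 0 0 0.066 -0.117 0 0; 0 0 0 0.066 -0.117 0 0; 0 0 0 0.066 -0.117 0.04 0; 0 0 0 0.066 -0.117 0.085 0; 0 0 0 0.066 -0.117 0.085 0; 0 0 0 0.066 -0.117 0.085 0")

```text
time_s: 11.2
tcp_pos: [0.4866, 0.0198, 0.2168]
tcp_rot: [[-0.999, 0.033, 0.002], [0.033, 0.999, -0.0], [-0.002, -0.0, -1.0]]
wrist_force: [-0.0, 0.6, 0.3]
gripper_width: 0.011
```

```bash
python3 - <<'E'
from h import *
st(); go([.485,.019,.214],88.05); s=cap("scene"); save(s,"s2.png",(140,260,240,400),4)
E
```

```text
t 11.2 tcp [0.4866 0.0198 0.2168] th 88.09 F [-0.02  0.58  0.35] M [ 0.058  0.038 -0.009] w 0.011 j6 -1.73
turn [-0.0002  0.002   0.0007] shift [ 0.0015 -0.0008  0.0028]
```

View pics/s2.png

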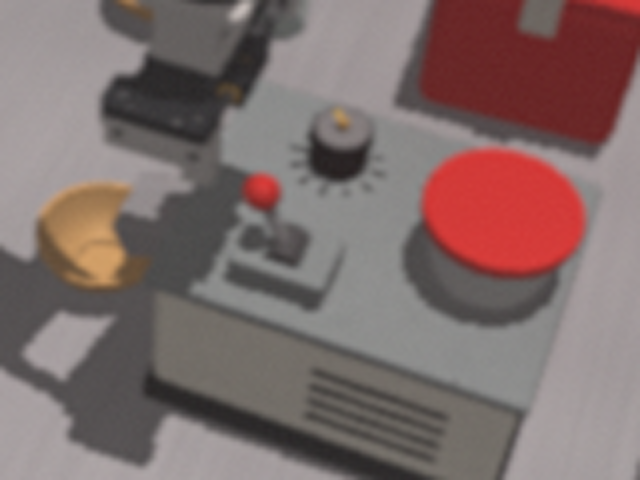

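The shut fingertips at (205,165) are on the spout side of the red ball at (262,190). Pushing towards +x.

Request:
servo_tool(moves="0 0 0 -0.01 0 0.003 0; 0 0 0 -0.02 0 0.003 0; 0 0 0 -0.03 0 0.003 0; 0 0 0 -0.038 0 0.003 0; 0 0 0 -0.046 0 0.003 0; 0 0 0 -0.054 0 0.003 0; 0 0 0 -0.06 0 0.003 0; 0 0 0 -0.06 0 0.003 0")

```text
time_s: 12.25
tcp_pos: [0.5458, 0.0171, 0.212]
tcp_rot: [[-0.999, 0.035, 0.0], [0.035, 0.999, -0.0], [-0.0, -0.0, -1.0]]
wrist_force: [-0.1, 0.1, -1.0]
gripper_width: 0.007
```

Request:
servo_tool(moves="0 0 0 -0.001 0 0 0; 0 0 0 -0.002 0 0 0; 0 0 0 -0.003 0 0 0; 0 0 0 -0.004 0 0 0; 0 0 0 -0.005 0 0 0; 0 0 0 -0.006 0 0 0; 0 0 0 -0.006 0 0 0; 0 0 0 -0.006 0 0 0")

```text
time_s: 13.25
tcp_pos: [0.5514, 0.017, 0.2122]
tcp_rot: [[-0.999, 0.035, 0.0], [0.035, 0.999, 0.0], [-0.0, 0.0, -1.0]]
wrist_force: [-0.7, 0.1, -0.5]
gripper_width: 0.004
```

```bash
python3 - <<'E'
from h import *
st()
E
```

```text
t 13.25 tcp [0.5514 0.017  0.2122] th 88.01 F [-0.74  0.11 -0.53] M [0.043 0.215 0.008] w 0.004 j6 -1.711
```

Request:
servo_tool(moves="0 0 0 -0.001 0 0 0; 0 0 0 -0.002 0 0 0; 0 0 0 -0.003 0 0 0; 0 0 0 -0.004 0 0 0; 0 0 0 -0.004 0 0 0; 0 0 0 -0.004 0 0 0; 0 0 0 -0.004 0 0 0; 0 0 0 -0.004 0 0 0")

```text
time_s: 14.25
tcp_pos: [0.5554, 0.0168, 0.2123]
tcp_rot: [[-0.999, 0.035, 0.0], [0.035, 0.999, -0.0], [-0.0, -0.0, -1.0]]
wrist_force: [-1.0, -0.1, -1.1]
gripper_width: 0.005
```

```bash
python3 - <<'E'
from h import *
st()
c=cap("wrist"); np.savez("w3.npz",**c)
g=c["frame"].astype(int)
red=((g[...,0]>110)&(g[...,1]<60)&(g[...,2]<60)).astype(np.uint8)
L=cv2.connectedComponentsWithStats(red)
for j in range(1,L[0]):
    if L[2][j,4]>60:print(L[2][j],L[3][j],onz(c,*L[3][j],.22),dep(c,*L[3][j]))
E
```

```text
t 14.25 tcp [0.5554 0.0168 0.2123] th 88.01 F [-0.97 -0.08 -1.1 ] M [0.038 0.119 0.014] w 0.005 j6 -1.71
[ 367  349   61   47 2475] [396.08444444 372.98222222] [0.65302689 0.10326126 0.22      ] [0.66209199 0.10752815 0.2112516 ]
```

Request:
servo_tool(moves="0 0 0 -0.001 0 0 0; 0 0 0 -0.002 0 0 0; 0 0 0 -0.003 0 0 0; 0 0 0 -0.003 0 0 0; 0 0 0 -0.003 0 0 0; 0 0 0 -0.003 0 0 0; 0 0 0 -0.003 0 0 0; 0 0 0 -0.003 0 0 0")

```text
time_s: 15.3
tcp_pos: [0.5568, 0.0168, 0.212]
tcp_rot: [[-0.999, 0.035, -0.005], [0.035, 0.999, 0.0], [0.005, -0.0, -1.0]]
wrist_force: [-7.4, -0.0, 1.4]
gripper_width: 0.01
```

Request:
servo_tool(moves="0 0 0 -0.001 0 0 0; 0 0 0 -0.002 0 0 0; 0 0 0 -0.002 0 0 0; 0 0 0 -0.002 0 0 0; 0 0 0 -0.002 0 0 0; 0 0 0 -0.002 0 0 0; 0 0 0 -0.002 0 0 0; 0 0 0 -0.002 0 0 0")

```text
time_s: 16.3
tcp_pos: [0.5571, 0.0168, 0.2119]
tcp_rot: [[-0.999, 0.034, -0.009], [0.034, 0.999, 0.0], [0.009, -0.0, -1.0]]
wrist_force: [-15.2, -0.0, 5.3]
gripper_width: 0.002
```

```bash
python3 - <<'E'
from h import *
st(); s=cap("scene"); save(s,"s3.png",(150,250,260,380),5)
E
```

```text
t 16.3 tcp [0.5571 0.0168 0.2119] th 88.03 F [-15.21  -0.     5.3 ] M [0.016 2.709 0.051] w 0.002 j6 -1.709
```

View pics/s3.png

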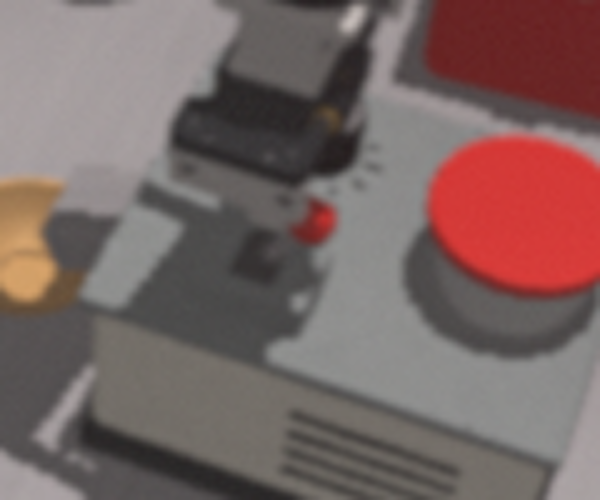

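The ball at (315,222) is now on the hopper side. Force rose to 15 N with the finger stalled at x=0.557 (0.556 predicted), so the lever is against its end. I'll back off and rise.

Request:
servo_tool(moves="0 0 0 0.01 0 0 0; 0 0 0 0.03 0 0 0; 0 0 0 0.05 0 0 0; 0 0 0 0.06 0 -0.04 0; 0 0 0 0.06 0 -0.1 0; 0 0 0 0.09 0 -0.13 0; 0 0 0 0.09 0 -0.13 0; 0 0 0 0.09 0 -0.13 0")

```text
time_s: 17.35
tcp_pos: [0.4705, 0.0198, 0.341]
tcp_rot: [[-0.999, 0.035, -0.0], [0.035, 0.999, 0.0], [0.0, 0.0, -1.0]]
wrist_force: [-0.2, 0.0, -0.4]
gripper_width: 0.004
```

```bash
python3 - <<'E'
from h import *
st(); c=cap("wrist"); save(c,"w4.png",s=1.4)
for n in("scene","wrist","top"):
    k=cap(n); g=k["frame"].astype(int)
    red=((g[...,0]>110)&(g[...,1]<70)&(g[...,2]<70)).astype(np.uint8)
    L=cv2.connectedComponentsWithStats(red)
    for j in range(1,L[0]):
        if L[2][j,4]>15:
            p=onz(k,*L[3][j],.22)
            if abs(p[0]-.55)<.06 and abs(p[1]-.02)<.04: print(n,L[2][j],p,dep(k,*L[3][j]))
E
```

```text
t 17.35 tcp [0.4705 0.0198 0.341 ] th 88.0 F [-0.23  0.03 -0.43] M [ 0.003 -0.038 -0.027] w 0.004 j6 -1.735
scene [319 191   7   7  44] [0.57924909 0.01840757 0.22      ] [0.58047848 0.01180823 0.22754978]
```

View pics/w4.png

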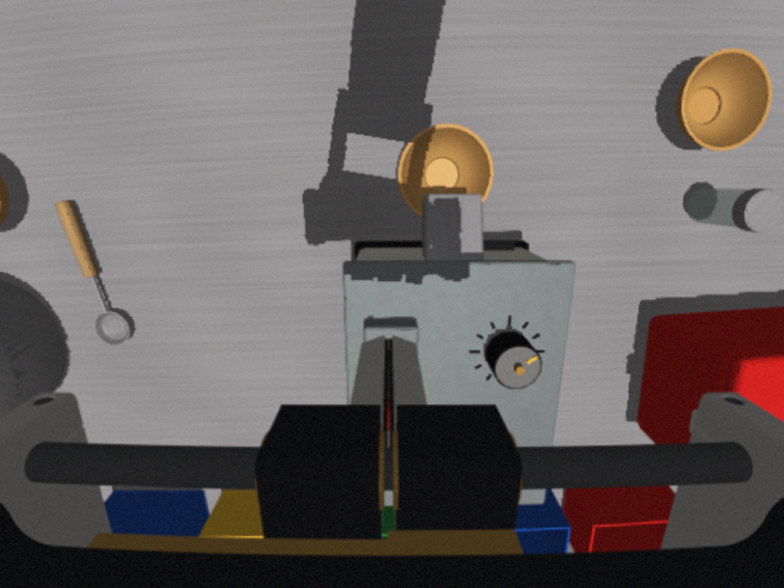

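The dial's line is unchanged: from the pin at (518,369) to (537,358), one 30° step above horizontal. Before, it was one 30° step below, so that is 60° net. The bowl, shaker and scoop stand as they did. The ball is at (0.579, 0.018), where the locked pose predicts (0.578, 0.018).

```bash
python3 -c "
from h import *
print(job.hand_in()); st()"
```

```text
the job is handed in; nothing more can be done
None
the job is handed in; nothing more can be done
```

The mill is set to coarse meal and locked, and I handed the job in about 17 s into the 67 s allowed.

- **Dial:** I turned it clockwise two clicks to its stop. There the torque reached 1.0 N m at 5° past the notch, and fell to about 0 back at the notch. I then turned it back 120° (four clicks) and let go. The net turn should be 60° counterclockwise. In the wrist pictures the yellow line moved from one 30° step below horizontal to one above, which matches.
- **Lock lever:** After the dial, I pushed the lever over with the shut fingers until they stalled at 15 N, then backed off. The ball ended at (0.579, 0.018), against about (0.578, 0.018) predicted for fully locked.
- **Surroundings:** In the last wrist picture the bowls in view, shaker and scoop looked undisturbed. The robot was clear, with under 1 N at the wrist.

**Checks that were coarse or not made:**
- My colour-mask measurement of the line's turn gave about 65° rather than 60°. I put that down to pixel error, and it is well short of the next click.
- I did not measure the gauge pin's height.
- After the push, only the scene camera gave a position for the ball. It was hidden behind the fingers in the wrist view, and the top view found nothing.

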